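# Lever open the tight pipette-tip box

## Robot

A 6-joint arm with a two-finger parallel gripper is mounted at the origin on the work surface. World frame = base frame: x ahead of the robot, y to its left, z up, the work surface at z = 0. Lengths are in mm, angles in rad, forces in N, time in s.
With the tool pointing down it reaches from about 375 to 975 mm from the base axis. Payload 3.8 kg.
Tool frame: the origin (TCP) lies between the finger pads; the fingertips stand 25 mm ahead of it and the grasp point (between the pads) lies 6 mm ahead of it; z points along the fingers, y is the line along which they close (so a half turn about z gives the same grasp; the last joint's range is limited). The gripper opens to 85 mm and grips with 20 to 120 N. Pads are 22 mm wide; open, the fingers measure 114 mm over their backs; the gripper's body (76 mm by 85 mm) begins 54 mm behind the grasp point. The pads swing forward as they close: fully open they stand 13 mm farther back than shut.
Start: joints at [1.254, 0.264, 1.604, -0, 1.274, -0.037], TCP at [186.408, 648.745, 256.28] pointing down, gripper open.
Joint ranges: [-2.63, 2.63], [-0.94, 2.18], [0.31, 2.57], [-1.31, 4.45], [0, 2.66], [-2.55, 2.55]. Speed limits (rad/s): [2.57, 2.57, 3.14, 3.14, 3.14, 3.14].

## Interface

Orientations are given as a unit quaternion [x, y, z, w].
In Python, from plant import arm gives the robot as it stands.
- The arm moves only by the shell command python3 drive.py 'ROWS' [OPENING] [FORCE]. ROWS is a JSON list of rows, 1 to 10 of them, each of 4 numbers: dx, dy, dz in mm, then a turn about the tool's z in rad; each row shifts and turns the commanded pose from where the row before left it, along the tool's axes as they then stand; what a row does not reach is not made up. A row lasts 1/12 s, in which the tool goes at most 41.7 mm and 0.125 rad, less where a joint would pass 70% of its speed; a pose out of reach is approached as far as the arm can. OPENING is the finger opening in mm, set as the command begins (- or left out keeps the last). The fingers move at their own pace and stop on an object; FORCE is the grip in N (left out, the last holds). Time passes only in rows, so rows that do not move let the fingers close. It prints the time, the measured TCP pose, the force, the opening and the grip force at its end.
- arm.state(): the state, without advancing time (a new reading comes with each control period).
- arm.grab_frame(name): name is "side" or "top" or "wrist"; returns the picture (400x640x3 uint8, red, green, blue); there is no depth.
- arm.camera_info(name): a dict with "mtx" (3x3 intrinsics, pixels), "k1" (the pictures are not rectified: a ray, as slopes to the right and down, at radius r is drawn at 1 + k1 r^2 times it, then the intrinsics apply), "origin" and "rotation" of the camera in the world. Camera axes: x right, y down, z forward; pixel columns grow to the right and rows downward; lengths in mm; the calibration is good to about 2 mm. A picture is of the moment at which its call begins: read the wrist's pose just before it. camera_info takes no time and is no camera call; for the wrist camera it gives the pose at the moment of the call.
- arm.job_done(): hands the job in; it is judged then, once.
The state is a dict: "time": time; "joint_positions": joint angles; "qd": joint speeds; "effort": joint torques, N m; "tcp_pos": TCP position; "orientation": TCP orientation; "force": force on the tool from outside, world axes, zero at the start; "torque": the same for the moment, N m; "opening": finger opening in mm; "gripper_force": force on a finger pad.
Only numpy, scipy, OpenCV 4.12 (cv2) and the standard library are available. Lean on these libraries where they do the work, as an engineer would, in place of code of your own. Each camera call takes 0.05 s, during which the arm holds its last target. There are 200 camera calls.

## Task

The lid of the blue pipette-tip box has gone tight after autoclaving, and a brown reagent bottle has been left standing on it. Stand the bottle upright in the white spill tray with the other two, setting it down rather than dropping it; then take the spatula, lever the lid up well clear of the box with its blade, not with the gripper's fingers, and swing it back past upright so that it stays open. Finish by laying the spatula flat on its green mat again, and leave the other glassware and bottles standing where they are.

Things in the scene. Friction and masses are not known exactly. Their poses are not given: they have to be found in the camera images.
- tipbox: Blue pipette-tip box, fixed to the bench, 120 mm deep (x) x 160 mm wide (y), 121 mm high with the lid shut; origin at the centre of its underside, front faces -x (to the robot), yaw varies. At the seam a flat flange (z 84 to 90 mm, 160 mm wide) stands out 16 mm in front of the front face, to x -76 mm. Inside the lid a deck of white tips reaches up to z 106 mm (x -50 to 50 mm).
- lid (a joint): Angle of the white lid: 0 shut, 1.57 upright, stop at 1.9 rad. It is a 120 x 160 mm shell, 30 mm deep (z 91 to 121 mm shut, walls 4 mm), 160 g. It sits tight and its hinge is stiff (0.3 N m of friction): raising it takes about 3.5 N upward at the front edge when shut, 2.5 N near upright, and it stays at any angle where it is left.
- lid_hinge (a point): Middle of the hinge axis: 60 mm behind the box's centre (box x +60 mm), 91 mm above the bench, fixed. The axis runs along the box's y; the lid's front edge moves up and away from the robot (to +x) as it opens.
- lid_tab (a point): Tip of the lid's blue thumb tab, at its underside; moves with the lid. The tab is 60 mm wide, 4 mm thick and stands out 8 mm in front of the lid (to box x -68 mm), underside 97 mm high when shut; it is 8 mm shorter than the flange below it, so a blade can be laid on the flange and slid in under the tab.
- slot (a point): Mouth of the prising slot, fixed, with the box's axes: mid height of the 7 mm gap between flange top (90 mm) and tab underside (97 mm), at box x -68 mm, y 0. 60 mm wide, it runs 18 mm in, through the lid's front wall (box x -60 to -56 mm), to the tip deck. The flange's front edge, 8 mm before this point, is the fulcrum: with the blade 16 mm in, pushing the handle down raises the lid.
- spatula: Stiff lab spatula, 195 mm long, 100 g, on the mat. x points to the blade's tip, z up; origin on the handle's underside plane, 2.5 mm behind the handle's front end, near the balance point. Black handle x -97.5 to 2.5 mm, 22 mm wide, 20 mm thick (z 0 to 20 mm); steel blade x 2.5 to 97.5 mm, 20 mm wide, 2.5 mm thick, at mid height of the handle (z 10 mm).
- spatula_tip (a point): Middle of the blade's end edge, 97.5 mm ahead of the spatula's origin, 10 mm above the handle's underside plane; same axes as the spatula.
- mat: Green rubber mat of the spatula, 260 (x) x 150 (y) x 4 mm, fixed; origin at the centre of its underside. It lies to one side of the box and the tray to the other; which side varies.
- tray: White spill tray, 260 (x) x 180 (y) x 22 mm high, walls and floor 4 mm, fixed; origin at the centre of its underside. Two bottles stand in its far (+x) half, the near half is free.
- bottle: Brown glass reagent bottle with white label, standing on the lid: 115 mm high, body 56 mm in diameter up to 76 mm, red cap 34 mm in diameter from 92 to 115 mm, about 180 g; origin at the centre of its underside, z up.
- bottle_b: The same kind of bottle, standing in the far half of the tray; origin at the centre of its underside.
- bottle_c: The same kind of bottle, standing in the far half of the tray; origin at the centre of its underside.
- flask: Conical glass flask, 68 mm in diameter, 112 mm high, on the bench to the left of the box and behind; origin at the centre of its underside.
- beaker: Glass beaker, 72 mm in diameter, 90 mm high, on the bench to the right of the box and behind; origin at the centre of its underside.
- washbottle: White wash bottle with blue cap and spout, 68 mm in diameter, 175 mm high, out at the left; origin at the centre of its underside.
- cylinder: Measuring cylinder on a blue foot 68 mm in diameter, 158 mm high, out at the right; origin at the centre of its underside.

How it is judged (in metres and radians):
On the way, in this order (a step that is already met when the one before it is completed fails the run):
1. the bottle has been cleared off the lid: it stands upright in the tray and the gripper has let go of it (x of bottle in the frame of tray between -0.105 and 0.105 m and y of bottle in the frame of tray between -0.065 and 0.065 m and z of bottle in the frame of tray below 0.01 m and angle between bottle's own z axis and vertical below 0.1 rad and linear speed of bottle below 0.03 m/s and contact force between bottle and the fingers below 0.1 N), for 0.2 s.
2. the lid has been levered up clear of the box (0.08 rad) with the spatula bearing on it (value of joint lid above 0.08 rad and contact force between spatula and lid above 0.2 N), for 0.1 s.
At the end, for the whole second after the job is handed in: The lid is open past upright (over 1.6 rad) and still; the bottle stands upright (within 0.1 rad) on the tray's floor, its centre within 105 mm (tray x) and 65 mm (tray y) of the tray's centre; the spatula lies flat on the mat, its origin over the mat; all at rest and released (value of joint lid above 1.6 rad and x of bottle in the frame of tray between -0.105 and 0.105 m and y of bottle in the frame of tray between -0.065 and 0.065 m and z of bottle in the frame of tray below 0.01 m and angle between bottle's own z axis and vertical below 0.1 rad and linear speed of each of bottle, spatula below 0.03 m/s and x of spatula in the frame of mat between -0.13 and 0.13 m and y of spatula in the frame of mat between -0.075 and 0.075 m and z of spatula in the frame of mat below 0.012 m and angle between spatula's own z axis and vertical below 0.15 rad); the robot touches nothing.
It fails at once if the gripper raises the lid: it touches it (over 1 N) while the lid is between 0.03 and 0.4 rad (value of joint lid between 0.03 and 0.4 rad and contact force between any of the fingers, the arm and lid above 1 N).
It fails at once if the bottle is tipped over (0.7 rad) or dropped: it moves at over 0.5 m/s without being held (a fall of 13 mm or more) (angle between bottle's own z axis and vertical above 0.7 rad or (linear speed of bottle above 0.5 m/s and contact force between bottle and the fingers below 0.1 N)).
It fails at once if another bottle or piece of glassware is knocked over (0.5 rad) or shifted by more than 40 mm (distance of any of bottle_b, bottle_c, flask, beaker, washbottle, cylinder from where it was at the start of the episode above 0.04 m or angle between any of bottle_b, bottle_c, flask, beaker, washbottle, cylinder's own z axis and vertical above 0.5 rad).
It also fails if it takes over 72 s, if anything falls off the work surface, if the arm or the gripper's body presses on something with over 40 N, if the wrist force passes 120 N, or if a joint passes its speed limit or range.

## Working session

There is one attempt and no reset: what is moved stays moved. The work goes in short steps, Python scripts to look and compute and a shell command to move; the robot and the scene stay as the last step left them, time stands still between calls to the robot, and variables do not carry over. Pictures are saved under pics/ and viewed, at most 10 in all, crops included, and the job is handed in when it is done.

```bash
ls; mkdir -p pics; python3 - <<'E'
from plant import arm
import cv2,numpy as np
print(arm.state())
for n in("top","side"):
    i=arm.camera_info(n);print(n,i)
    cv2.imwrite(f"pics/{n}0.png",arm.grab_frame(n)[:,:,::-1])
E
```

```text
drive.py
pics
plant.py
{'time': 0.0, 'joint_positions': array([ 1.25408036e+00,  2.64774712e-01,  1.60543357e+00, -1.82701084e-07,
        1.27370855e+00, -3.69084738e-02]), 'qd': array([-0.00031761, -0.00079686,  0.00058429, -0.00078484,  0.00053174,
       -0.00069246]), 'effort': array([-3.35367531e-04, -5.15115988e+01, -3.67305315e+01, -3.70197859e-04,
        1.30731976e-02, -6.92691238e-07]), 'tcp_pos': array([186.20215643, 648.07390933, 254.91528235]), 'orientation': array([ 1.39447679e-01,  9.90228759e-01, -1.14398871e-03, -2.04317014e-04]), 'force': array([0.26606534, 0.07543936, 0.31506523]), 'torque': array([ 0.01576973, -0.04200198, -0.01999062]), 'gripper_force': 0.0, 'opening': 85.60814896378025}
top {'mtx': array([[401.98806606,   0.        , 317.22718357],
       [  0.        , 401.98806606, 204.41254989],
       [  0.        ,   0.        ,   1.        ]]), 'k1': -0.019482405249730002, 'origin': array([ 383.88289983,   13.60282193, 1351.68525596]), 'rotation': array([-0.70459113,  0.70508527, -0.05843396,  0.05469531])}
side {'mtx': array([[397.99423564,   0.        , 320.75666401],
       [  0.        , 397.99423564, 195.95328125],
       [  0.        ,   0.        ,   1.        ]]), 'k1': -0.0873200890874583, 'origin': array([444.92632885, 969.13085842, 649.41371915]), 'rotation': array([-0.06942206,  0.85709073, -0.50906685,  0.03777566])}
```
View pics/top0.png

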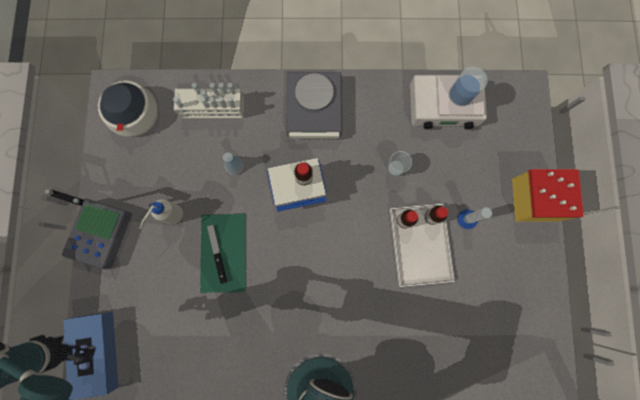

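View pics/side0.png

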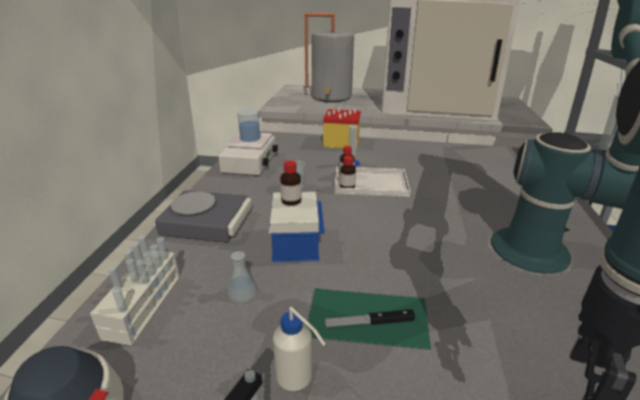

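The top view has up = +x and left = +y. It shows the mat on the left (223,253) with the spatula's blade up and handle down. The box sits at (297,185) with the bottle cap at (303,171). The tray is on the right (422,245), with its two bottles at the top end (408,217) and (438,213).

```bash
cat > h.py <<'E'
from plant import arm
import cv2,numpy as np
from scipy.spatial.transform import Rotation as R
def cast(info,px,z):
    px=np.array(px,float).reshape(-1,1,2)
    n=cv2.undistortPoints(px,info["mtx"],np.array([info["k1"],0,0,0])).reshape(-1,2)
    d=R.from_quat(info["rotation"]).apply(np.c_[n,np.ones(len(n))])
    o=info["origin"];s=(z-o[2])/d[:,2]
    return o+d*s[:,None]
def project(info,P):
    p=R.from_quat(info["rotation"]).inv().apply(np.atleast_2d(P)-info["origin"])
    return cv2.projectPoints(p,np.zeros(3),np.zeros(3),info["mtx"],np.array([info["k1"],0,0,0]))[0].reshape(-1,2)
def blobs(m,amin=20):
    cs,_=cv2.findContours(m.astype(np.uint8),cv2.RETR_EXTERNAL,cv2.CHAIN_APPROX_NONE)
    return sorted([c for c in cs if cv2.contourArea(c)>=amin],key=cv2.contourArea,reverse=True)
def rect(info,c,z):
    w=cast(info,c.reshape(-1,2),z)[:,:2].astype(np.float32)
    (cx,cy),(a,b),an=cv2.minAreaRect(w)
    return np.round([cx,cy,a,b,an],1)
def tool():
    s=arm.state();M=R.from_quat(s["orientation"]).as_matrix()
    return s,s["tcp_pos"],M
def to_tool(dw):
    s,p,M=tool();return M.T@np.array(dw)
E
cat > m.py <<'E'
from h import *
info=arm.camera_info("top");im=cv2.imread("pics/top0.png");hsv=cv2.cvtColor(im,cv2.COLOR_BGR2HSV)
H,S,V=[hsv[:,:,i].astype(int) for i in range(3)]
reg=lambda x0,x1,y0,y1:(np.add.outer(np.arange(400)*0,np.arange(640)).__ge__(x0))&(np.arange(640)[None]<x1)&(np.arange(400)[:,None]>=y0)&(np.arange(400)[:,None]<y1)
g=(H>65)&(H<90)&(S>100)&reg(190,260,205,300)
g=cv2.morphologyEx(g.astype(np.uint8),cv2.MORPH_CLOSE,np.ones((15,15)))
for c in blobs(g)[:1]: print("mat",rect(info,c,4))
w=(S<50)&(V>135)
for n,r,z in(("lid",reg(255,335,150,220),121),("tray",reg(380,465,195,295),22)):
    b=cv2.morphologyEx((w&r).astype(np.uint8),cv2.MORPH_CLOSE,np.ones((3,3)))
    for c in blobs(b)[:2]: print(n,cv2.boundingRect(c),rect(info,c,z))
red=((H<8)|(H>172))&(S>130)&(V>60)
for c in blobs(red&reg(280,470,140,240),10):
    x,y,ww,hh=cv2.boundingRect(c);(cx,cy),r=cv2.minEnclosingCircle(c)
    for z in(119,236): print("cap",(x,y,ww,hh),z,cast(info,[cx,cy],z)[0].round(1),2*r*3.36)
k=(V<50)&reg(205,240,240,290)
for c in blobs(k)[:2]: print("handle",cv2.boundingRect(c),rect(info,c,24))
bl=(S<60)&(V>110)&reg(203,235,220,262)
for c in blobs(bl)[:2]: print("blade",cv2.boundingRect(c),rect(info,c,15))
bb=(H>105)&(H<125)&(S>150)&reg(255,335,170,220)
for c in blobs(bb)[:2]: print("bluefront",cv2.boundingRect(c))
cv2.imwrite("pics/crop1.png",np.hstack([cv2.resize(im[200:300,190:290],(400,400)),cv2.resize(im[140:240,250:350],(400,400))]))
E
python3 m.py
```

```text
mat [440.7 321.8 252.8 142.5   1.6]
lid (268, 158, 57, 47) [657.1  73.8 120.9 161.1  12.3]
tray (390, 206, 64, 81) [ 465.1 -337.7  259.3  182.7    5.2]
cap (296, 163, 14, 13) 119 [697.7  53.2 119. ] 44.82866500854492
cap (296, 163, 14, 13) 236 [667.9  49.5 236. ] 44.82866500854492
cap (435, 207, 13, 12) 119 [ 558.8 -377.7  119. ] 42.682067413330074
cap (435, 207, 13, 12) 236 [ 542.2 -340.5  236. ] 42.682067413330074
cap (405, 211, 13, 12) 119 [ 545.2 -283.6  119. ] 41.680590820312496
cap (405, 211, 13, 12) 236 [ 529.9 -255.4  236. ] 41.680590820312496
handle (214, 253, 14, 30) [389.1 323.4  95.8  23.6  16. ]
blade (208, 226, 11, 27) [483.6 353.3  91.2  17.7  15.5]
bluefront (277, 197, 48, 14)
```

View pics/crop1.png

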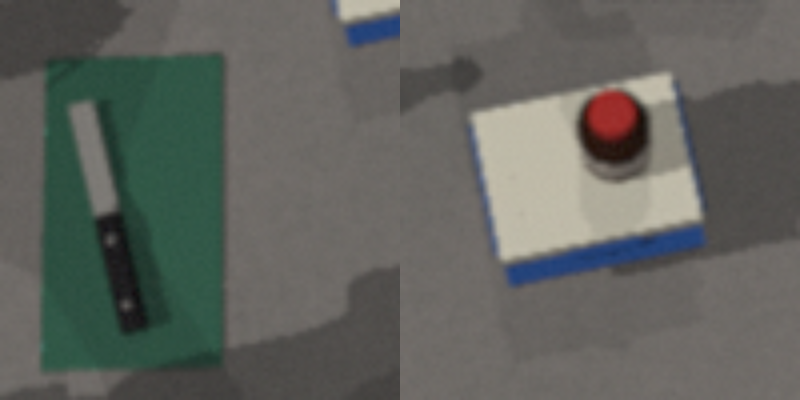

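The crop shows the spatula's handle end at (135,328) and blade tip at (83,102). The lid's corners are clear, so box yaw is +12.3°, and the measured sizes match those given. The bottle cap is near (669,50) and the box centre near (657,74). I'll go above the bottle.

```bash
R='[-30,-21,-3,0]'; python3 drive.py '[[-30,-21,-4,0],[-30,-21,-4,0],[-30,-21,-4,0],[-30,-21,-4,0],[-30,-21,-4,0],[-30,-21,-4,0],[-30,-21,-4,0],[-30,-21,-4,0],[-30,-21,-4,0],[-30,-21,-4,0]]' 85 40
python3 drive.py '[[-30,-21,0,0],[-30,-21,0,0],[-30,-21,0,0],[-30,-21,0,0],[-30,-21,0,0],[-30,-21,0,0],[-30,-21,0,0],[-20,-15,0,0],[0,0,0,0],[0,0,0,0]]'
cat > go.py <<'E'
import sys;from h import *
s,p,M=tool();g=np.array([float(v) for v in sys.argv[1:4]])
print("t",s["time"],"tcp",p.round(1),"yaw",round(np.degrees(np.arctan2(M[1,0],M[0,0])),2),"F",s["force"].round(1),"open",round(s["opening"],1),"tool delta",(M.T@(g-p)).round(1))
E
python3 go.py 669 50 230
python3 - <<'E'
from h import *
i=arm.camera_info("wrist");print(i);im=arm.grab_frame("wrist");cv2.imwrite("pics/w1.png",im[:,:,::-1])
E
```

```text
time: 0.93
tcp_pos: [417.3, 362.3, 296.0]
orientation: [0.139, 0.99, -0.0, -0.0]
force: [0.5, 0.7, 0.3]
opening: 84.7
gripper_force: 0.0
time: 1.77
tcp_pos: [593.3, 143.6, 295.4]
orientation: [0.141, 0.99, -0.0, -0.001]
force: [-0.7, 0.3, 0.9]
opening: 85.1
gripper_force: 0.0
t 1.7667 tcp [593.3 143.6 295.4] yaw 163.81 F [-0.7  0.3  0.9] open 85.1 tool delta [-98.9 -68.7  65.2]
{'mtx': array([[312.97711767,   0.        , 316.23810572],
       [  0.        , 312.97711767, 196.51028329],
       [  0.        ,   0.        ,   1.        ]]), 'k1': 0.011661326379392985, 'origin': array([528.75393529, 161.27008286, 412.22725682]), 'rotation': array([0.79269388, 0.59468342, 0.08026284, 0.10745191])}
```

View pics/w1.png

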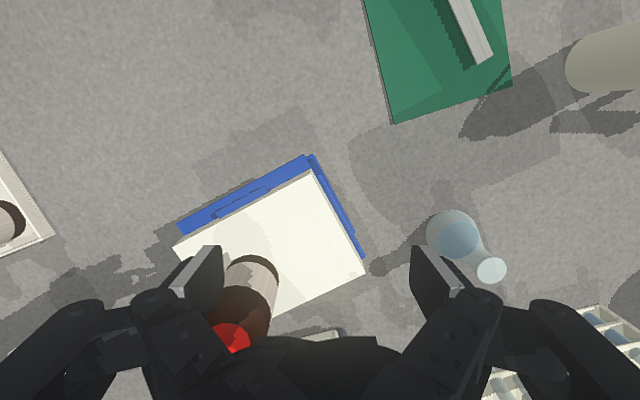

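The wrist view shows the lid's front edge running from (173,246) to (312,172), with the flange and tab in front. The bottle's cap is at (230,337), and the spatula tip is at the upper right (485,55). I'll continue to above the bottle.

```bash
python3 drive.py '[[-25,-17,0,0],[-25,-17,0,0],[-25,-17,0,0],[-24,-17.7,0,0],[0,0,0,0],[0,0,0,0],[0,0,0,0]]'; python3 go.py 669 50 230
python3 - <<'E'
from h import *
for n in("top","side"):
    i=arm.camera_info(n);im=arm.grab_frame(n);cv2.imwrite(f"pics/{n}2.png",im[:,:,::-1])
    hsv=cv2.cvtColor(im,cv2.COLOR_RGB2HSV);m=((hsv[...,0]<8)|(hsv[...,0]>172))&(hsv[...,1]>130)&(hsv[...,2]>60)
    for c in blobs(m,10): print(n,cv2.boundingRect(c))
    print(project(i,[[669,50,236],[669,50,213]]).round(1))
E
```

```text
time: 2.4
tcp_pos: [668.4, 53.0, 295.9]
orientation: [0.139, 0.99, 0.0, -0.001]
force: [-1.0, -0.2, 0.1]
opening: 85.0
gripper_force: 0.0
t 2.4 tcp [668.4  53.  295.9] yaw 164.03 F [-1.  -0.2  0.1] open 85.0 tool delta [-1.5 -2.7 65.9]
top (528, 169, 55, 49)
top (435, 207, 13, 12)
top (405, 210, 13, 13)
top (296, 165, 14, 11)
top (117, 124, 6, 6)
[[302.3 168.1]
 [302.6 170.1]]
side (324, 110, 36, 15)
side (343, 146, 11, 21)
side (284, 160, 12, 15)
side (89, 389, 19, 11)
side (631, 23, 6, 5)
[[290.1 161.5]
 [290.4 169.6]]
```

The cap position agrees in both views. I'll descend and grip.

```bash
python3 drive.py '[[-1.5,-4,10,0],[0,0,20,0],[0,0,20,0],[0,0,10,0],[0,0,6,0],[0,0,0,0],[0,0,0,0]]'
python3 drive.py '[[0,0,0,0],[0,0,0,0],[0,0,0,0],[0,0,0,0],[0,0,0,0],[0,0,0,0],[0,0,0,0],[0,0,0,0],[0,0,0,0]]' 25 50; python3 drive.py '[[0,0,-5,0],[0,0,-10,0],[0,0,-10,0],[0,0,-15,0],[0,0,-15,0],[0,0,-5,0],[0,0,0,0],[0,0,0,0]]';python3 go.py 406 -343 288
```

```text
time: 3.08
tcp_pos: [669.6, 47.4, 230.5]
orientation: [0.139, 0.99, 0.0, 0.0]
force: [0.4, 0.2, 0.4]
opening: 85.2
gripper_force: 0.0
time: 3.83
tcp_pos: [670.6, 47.8, 231.8]
orientation: [0.139, 0.99, 0.001, 0.001]
force: [1.5, 2.1, 5.3]
opening: 32.6
gripper_force: 52.4
time: 4.5
tcp_pos: [669.5, 47.1, 290.4]
orientation: [0.139, 0.99, -0.0, 0.0]
force: [-0.5, -0.6, -2.2]
opening: 32.5
gripper_force: 51.5
t 4.5 tcp [669.5  47.1 290.4] yaw 163.96 F [-0.5 -0.6 -2.2] open 32.5 tool delta [ 145.5 -447.7    2.4]
```

```bash
python3 drive.py '[[5,-14,0,0],[9,-28,0,0],[9,-28,0,0],[9,-28,0,0],[9,-28,0,0],[9,-28,0,0],[9,-28,0,0],[9,-28,0,0],[9,-28,0,0],[9,-28,0,0]]' >/dev/null
python3 drive.py '[[9,-28,0,0],[9,-28,0,0],[9,-28,0,0],[9,-28,0,0],[9,-28,0,0],[9,-28,0,0],[5,-14,0,0],[0,0,0,0],[0,0,0,0],[0,0,0,0]]';python3 go.py 406 -343 115
```

```text
time: 6.17
tcp_pos: [405.9, -342.7, 289.4]
orientation: [0.14, 0.99, 0.001, -0.001]
force: [0.7, 0.4, -2.2]
opening: 32.6
gripper_force: 51.8
t 6.1667 tcp [ 405.9 -342.7  289.4] yaw 163.94 F [ 0.7  0.4 -2.2] open 32.6 tool delta [ -0.4  -0.5 174.4]
```

```bash
python3 drive.py '[[0,0,15,0],[0,0,30,0],[0,0,30,0],[0,0,30,0],[0,0,30,0],[0,0,20,0],[0,0,10,0],[0,0,2,0],[0,0,0,0],[0,0,0,0]]'; python3 drive.py '[[0,0,1,0],[0,0,1,0],[0,0,1,0],[0,0,1,0],[0,0,0,0]]';python3 drive.py '[[0,0,1,0],[0,0,1,0],[0,0,0,0]]'
```

```text
time: 7.0
tcp_pos: [407.7, -343.9, 124.8]
orientation: [0.139, 0.99, -0.001, 0.001]
force: [-0.2, -0.2, -1.7]
opening: 32.4
gripper_force: 51.9
time: 7.42
tcp_pos: [406.5, -343.4, 119.5]
orientation: [0.14, 0.99, -0.0, 0.0]
force: [0.0, -0.4, -3.0]
opening: 32.8
gripper_force: 51.9
time: 7.67
tcp_pos: [406.3, -343.2, 117.0]
orientation: [0.139, 0.99, 0.0, -0.0]
force: [0.1, 0.1, -2.9]
opening: 32.4
gripper_force: 51.9
```

```bash
python3 drive.py '[[0,0,0.7,0],[0,0,0.7,0],[0,0,0,0]]';python3 drive.py '[[0,0,0.7,0],[0,0,0.7,0],[0,0,0,0]]'
```

```text
time: 7.92
tcp_pos: [406.4, -343.2, 115.7]
orientation: [0.139, 0.99, 0.0, -0.0]
force: [-0.2, 0.1, -1.7]
opening: 32.7
gripper_force: 51.9
time: 8.17
tcp_pos: [406.7, -343.4, 114.9]
orientation: [0.139, 0.99, -0.0, 0.0]
force: [-0.5, 0.9, 0.9]
opening: 32.4
gripper_force: 52.1
```

Contact felt. I'll release, rise and travel to the spatula.

```bash
python3 drive.py '[[0,0,0,0],[0,0,0,0],[0,0,0,0],[0,0,0,0],[0,0,0,0],[0,0,0,0],[0,0,0,0],[0,0,0,0]]' 85 120
python3 drive.py '[[0,0,-8,0],[0,0,-25,0],[0,0,-30,0],[0,0,-30,0],[0,0,-30,0],[0,0,-20,0],[0,0,-10,0],[0,0,0,0]]'
python3 go.py 415 331 240
python3 - <<'E'
from h import *
i=arm.camera_info("top");im=arm.grab_frame("top");cv2.imwrite("pics/top3.png",im[:,:,::-1])
hsv=cv2.cvtColor(im,cv2.COLOR_RGB2HSV);m=((hsv[...,0]<8)|(hsv[...,0]>172))&(hsv[...,1]>130)&(hsv[...,2]>60)
for c in blobs(m[:300,380:500],8): print(np.array(cv2.boundingRect(c))+[380,0,0,0])
print(project(i,[[406.5,-343,117]]))
im=arm.grab_frame("side");cv2.imwrite("pics/side3.png",im[:,:,::-1])
cv2.imwrite("pics/side3c.png",cv2.resize(im[130:230,300:440,::-1],(560,400)))
E
```

```text
time: 8.83
tcp_pos: [406.5, -343.3, 114.5]
orientation: [0.139, 0.99, -0.0, 0.0]
force: [-0.0, -0.3, -0.3]
opening: 84.7
gripper_force: 0.0
time: 9.5
tcp_pos: [407.8, -344.5, 271.2]
orientation: [0.139, 0.99, -0.002, 0.003]
force: [0.2, -0.0, 0.6]
opening: 84.7
gripper_force: 0.0
t 9.5 tcp [ 407.8 -344.5  271.2] yaw 163.97 F [ 0.2 -0.   0.6] open 84.7 tool delta [179.8 651.3  28.3]
[435 207  13  12]
[405 210  13  13]
[424 257  13  11]
[[431.95524796 261.58396844]]
```

View pics/side3c.png

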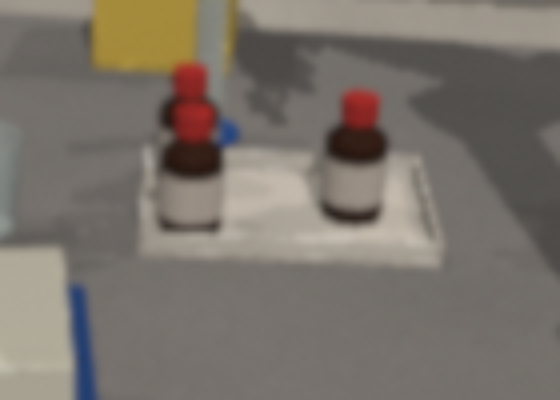

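The bottle stands upright in the near half of the tray (355,155 in the crop), with the other two untouched. Next I'll go to a viewing pose over the blade.

```bash
python3 drive.py '[[3,15,0,0],[5,30,0,0],[5,30,0,0],[5,30,0,0],[5,30,0,0],[5,30,0,0],[5,30,0,0],[5,30,0,0],[5,30,0,0],[5,30,0,0]]' | head -2
python3 drive.py '[[5,30,0,0],[5,30,0,0],[5,30,0,0],[5,30,0,0],[5,30,0,0],[5,30,0,0],[5,30,0,0],[5,30,0,0],[5,30,0,0],[5,30,0,0]]' | head -2
python3 drive.py '[[5,30,0,-0.1],[5,30,0,-0.1],[3,20,0,-0.1],[0,0,0,-0.1],[0,0,0,-0.1],[0,0,0,-0.07],[0,0,0,0],[0,0,0,0]]'; python3 go.py 415 331 240
cat > w.py <<'E'
import sys;from h import *
i=arm.camera_info("wrist");im=arm.grab_frame("wrist")[:,:,::-1];cv2.imwrite(sys.argv[1],im);np.save("winfo.npy",i,allow_pickle=True)
E
python3 w.py pics/w4.png
```

```text
time: 10.43
tcp_pos: [437.3, -53.8, 265.1]
time: 11.27
tcp_pos: [471.8, 247.5, 264.8]
time: 11.93
tcp_pos: [474.9, 326.6, 265.4]
orientation: [-0.144, 0.99, -0.001, -0.002]
force: [-0.1, -0.9, 0.6]
opening: 85.3
gripper_force: 0.0
t 11.9333 tcp [474.9 326.6 265.4] yaw -163.47 F [-0.1 -0.9  0.6] open 85.3 tool delta [56.1 21.3 25.5]
```

View pics/w4.png

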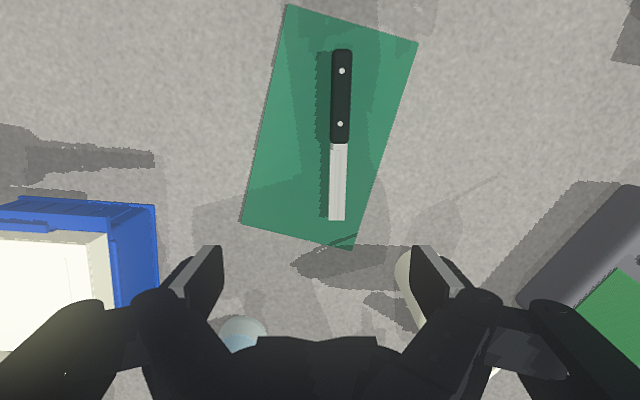

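The wrist view shows the handle from (342,49) to (340,143) and the blade tip at (337,220), almost along the image columns. I'll measure it here.

```bash
python3 - <<'E'
from h import *
i=np.load("winfo.npy",allow_pickle=True).item();im=cv2.imread("pics/w4.png");hsv=cv2.cvtColor(im,cv2.COLOR_BGR2HSV)
V=hsv[...,2].astype(int);S=hsv[...,1].astype(int)
k=((V<75)&(np.arange(640)[None]>324)&(np.arange(640)[None]<362)&(np.arange(400)[:,None]<150)&(np.arange(400)[:,None]>40))
k=cv2.morphologyEx(k.astype(np.uint8),cv2.MORPH_OPEN,np.ones((5,5)))
h=blobs(k)[0];print("handle",cv2.boundingRect(h),rect(i,h,24))
b=((V>120)&(S<60)&(np.arange(640)[None]>322)&(np.arange(640)[None]<360)&(np.arange(400)[:,None]<230)&(np.arange(400)[:,None]>140))
b=blobs(b)[0];print("blade",cv2.boundingRect(b),rect(i,b,15.2))
hc=rect(i,h,24)[:2];bc=rect(i,b,15.2)[:2];d=bc-hc;print(np.linalg.norm(d),np.degrees(np.arctan2(d[1],d[0])))
bb=np.array(cv2.boundingRect(b));print("tip",cast(i,[bb[0]+bb[2]/2-.5,bb[1]+bb[3]],15.2))
E
```

```text
handle (330, 49, 22, 95) [390.3 327.   97.7  21.7  15.7]
blade (328, 143, 20, 78) [483.5 353.6  94.9  20.5  15.7]
96.92161781563492 15.929155601042297
tip [[529.73075295 368.72267413  15.2       ]]
```

Handle and blade lengths come out as 97.7 and 94.9 mm, against 100 and 95 given, and the axis is at 15.8°. I'll grasp at handle x = -18, which is (418.7,335).

```bash
python3 drive.py '[[10,0,0,0.013],[20,0,30,0],[15,5,40,0],[7,7,40,0],[0,0,30,0],[0,0,10,0],[0,0,0,0],[0,0,0,0],[0,0,0,0]]' 50; python3 go.py 418.7 335 32
```

```text
time: 12.73
tcp_pos: [425.5, 325.0, 121.3]
orientation: [-0.138, 0.99, 0.001, 0.002]
force: [0.1, 0.1, -0.5]
opening: 49.8
gripper_force: 0.0
t 12.7333 tcp [425.5 325.  121.3] yaw -164.16 F [ 0.1  0.1 -0.5] open 49.8 tool delta [ 4.2 11.3 89.3]
```

```bash
python3 drive.py '[[4.2,11.3,15,0],[0,0,20,0],[0,0,20,0],[0,0,15,0],[0,0,10,0],[0,0,0,0],[0,0,0,0]]'; python3 go.py 418.7 335 32
```

```text
time: 13.32
tcp_pos: [417.5, 334.3, 39.9]
orientation: [-0.138, 0.99, 0.0, 0.001]
force: [0.3, -0.2, -0.2]
opening: 49.9
gripper_force: 0.0
t 13.3167 tcp [417.5 334.3  39.9] yaw -164.14 F [ 0.3 -0.2 -0.2] open 49.9 tool delta [-1.3  0.4  7.9]
```

```bash
python3 drive.py '[[0,0,4,0],[0,0,4,0],[0,0,0,0],[0,0,0,0]]' ; python3 drive.py '[[0,0,0,0],[0,0,0,0],[0,0,0,0],[0,0,0,0],[0,0,0,0],[0,0,0,0]]' 15 30;python3 drive.py '[[0,0,0,0],[0,0,0,0],[0,0,0,0]]' - 120; python3 go.py 418.7 335 32
```

```text
time: 13.65
tcp_pos: [416.6, 333.8, 31.0]
orientation: [-0.138, 0.99, 0.0, 0.0]
force: [0.6, 0.3, 0.4]
opening: 50.2
gripper_force: 0.0
time: 14.15
tcp_pos: [416.9, 334.1, 31.2]
orientation: [-0.138, 0.99, 0.0, 0.0]
force: [-0.1, -0.3, 3.8]
opening: 21.5
gripper_force: 30.3
time: 14.4
tcp_pos: [417.1, 334.1, 31.5]
orientation: [-0.138, 0.99, 0.0, 0.001]
force: [1.2, 0.6, 5.5]
opening: 19.1
gripper_force: 118.7
t 14.4 tcp [417.1 334.1  31.5] yaw -164.12 F [1.2 0.6 5.5] open 19.1 tool delta [-1.8  0.4 -0.5]
```

```bash
python3 drive.py '[[0,0,-5,0],[0,0,-15,0],[0,0,-25,0],[0,0,-25,0],[0,0,-25,0],[0,0,-10,0],[0,0,0,0],[0,0,0,0]]'; python3 - <<'E'
from h import *
i=arm.camera_info("top")
for f in("top3","top0"):
    im=cv2.imread(f"pics/{f}.png");m=np.zeros((400,640),np.uint8);m[150:220,255:335]=1
    hsv=cv2.cvtColor(im,cv2.COLOR_BGR2HSV)
    b=m*((hsv[...,1]<60)&(hsv[...,2]>120)).astype(np.uint8)
    c=blobs(b)[0];print(f,rect(i,c,121),cv2.boundingRect(c))
w=dict(i);w.update(mtx=np.array([[312.97711767,0,316.23810572],[0,312.97711767,196.51028329],[0,0,1]]),k1=0.01166,origin=np.array([528.75393529,161.27008286,412.22725682]),rotation=np.array([0.79269388,0.59468342,0.08026284,0.10745191]))
im=cv2.imread("pics/w1.png");hsv=cv2.cvtColor(im,cv2.COLOR_BGR2HSV)
wl=(hsv[...,1]<40)&(hsv[...,2]>200);wl[:,:165]=0;wl[:,380:]=0
c=blobs(wl)[0];print(cv2.boundingRect(c),rect(w,c,121))
# expected corners from box guess
C=np.array([657.1,73.8]);a=np.radians(12.3);Rz=np.array([[np.cos(a),-np.sin(a)],[np.sin(a),np.cos(a)]])
for bx,by,z in((-60,-80,121),(-60,80,121),(60,80,121),(-76,-80,90),(-76,80,90),(-68,-30,101),(-68,30,101)):
    p=np.r_[C+Rz@[bx,by],z];print((bx,by,z),project(w,p).round(1))
s,p,M=tool();print(p)
E
python3 - <<'E'
import cv2
im=cv2.imread("pics/w1.png")[140:290,150:400];cv2.imwrite("pics/w1c.png",cv2.resize(im,(750,450)))
E
```

```text
time: 15.07
tcp_pos: [416.4, 333.5, 135.4]
orientation: [-0.138, 0.99, 0.0, 0.0]
force: [0.2, -0.4, -1.7]
opening: 19.5
gripper_force: 117.7
top3 [657.6  74.  123.5 161.7  12.1] (267, 158, 58, 47)
top0 [657.1  72.9 124.6 163.7  12.1] (267, 158, 59, 48)
(172, 170, 194, 148) [655.9  75.5 121.3 162.   12.3]
(-60, -80, 121) [[170.5 247.1]]
(-60, 80, 121) [[309.6 172.5]]
(60, 80, 121) [[365.6 272.9]]
(-76, -80, 90) [[174.7 223.3]]
(-76, 80, 90) [[302.7 153.3]]
(-68, -30, 101) [[214.  211.7]]
(-68, 30, 101) [[263.3 185. ]]
[416.35457806 333.50349813 135.44602045]
```

View pics/w1c.png

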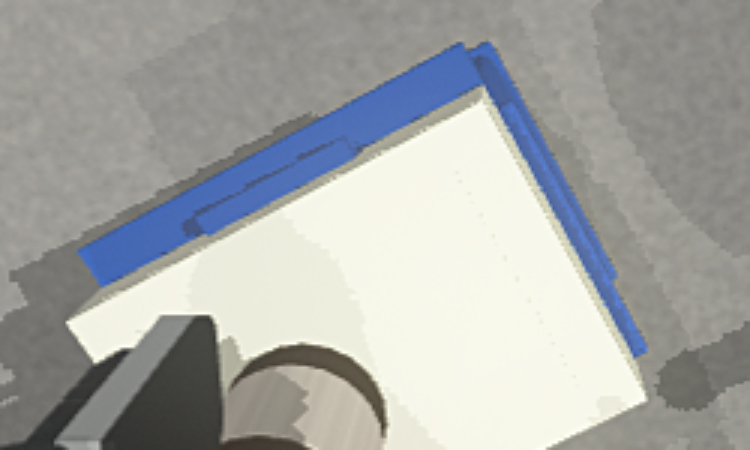

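The crop shows the flange's front corners at full-image pixels (177,224) and (304,154), within 2 px of prediction. The tab is visible in the middle, spanning about (212,215) to (268,190). The box centre is refined to (656.5,75) with yaw 12.2°.

```bash
python3 go.py 453.7 31.2 150; python3 drive.py '[[0,0,-10,0.02],[0,0,-15,0.02],[0,0,-10,0.022],[0,0,0,0],[0,0,0,0]]'; python3 go.py 453.7 31.2 150
```

```text
t 15.0667 tcp [416.4 333.5 135.4] yaw -164.12 F [ 0.2 -0.4 -1.7] open 19.5 tool delta [  46.8 -301.   -14.6]
time: 15.48
tcp_pos: [416.6, 333.8, 170.7]
orientation: [-0.107, 0.994, 0.0, 0.0]
force: [-0.3, 0.9, -1.1]
opening: 19.1
gripper_force: 117.6
t 15.4833 tcp [416.6 333.8 170.7] yaw -167.67 F [-0.3  0.9 -1.1] open 19.1 tool delta [  28.4 -303.5   20.7]
```

```bash
python3 drive.py '[[3,-15,0,0],[3,-30,0,0],[3,-30,0,0],[3,-30,0,0],[3,-30,0,0],[3,-30,0,0],[3,-30,0,0],[3,-30,0,0],[3,-30,0,0],[2,-28,0,0]]'|head -2; python3 drive.py '[[0,-20,0,0],[0,0,0,0],[0,0,0,0],[0,0,0,0]]';  python3 go.py 453.7 31.2 125
```

```text
time: 16.32
tcp_pos: [447.1, 48.7, 169.5]
time: 16.65
tcp_pos: [451.9, 31.4, 169.9]
orientation: [-0.107, 0.994, 0.0, -0.001]
force: [-0.5, -0.0, -2.0]
opening: 19.1
gripper_force: 117.9
t 16.65 tcp [451.9  31.4 169.9] yaw -167.71 F [-0.5 -0.  -2. ] open 19.1 tool delta [-1.8 -0.6 44.9]
```

```bash
python3 drive.py '[[0,-0.6,15,0],[0,0,20,0],[0,0,15,0],[0,0,5,0],[0,0,0,0],[0,0,0,0],[0,0,0,0]]';  python3 go.py 453.7 31.2 111
python3 - <<'E'
from h import *
s,p,M=tool();tip=p-117.5*M[:,0]+[0,0,-17.5];print("tip",tip)
out=[]
for n,(x0,y0,w,h) in(("side",(240,170,140,100)),("top",(260,150,140,100))):
    i=arm.camera_info(n);im=arm.grab_frame(n)[:,:,::-1];cv2.imwrite(f"pics/{n}5.png",im)
    print(n,project(i,tip),"flange",project(i,[[565.3,137.1,90],[599.1,-19.2,90]]).round(1).tolist())
    out.append(cv2.resize(im[y0:y0+h,x0:x0+w],(400,286),interpolation=cv2.INTER_CUBIC))
cv2.imwrite("pics/c5.png",np.hstack(out))
E
```

```text
time: 17.23
tcp_pos: [453.8, 31.3, 116.7]
orientation: [-0.108, 0.994, -0.0, 0.001]
force: [-0.0, -0.0, -0.8]
opening: 19.3
gripper_force: 117.9
t 17.2333 tcp [453.8  31.3 116.7] yaw -167.62 F [-0.  -0.  -0.8] open 19.3 tool delta [ 0.1 -0.1  5.7]
tip [568.51993566  56.52817586  99.37492478]
side [[327.58551475 211.58768007]] flange [[324.2, 231.0], [320.8, 200.2]]
top [[301.45243811 209.95645234]] flange [[276.1, 211.4], [325.4, 200.9]]
```

View pics/c5.png

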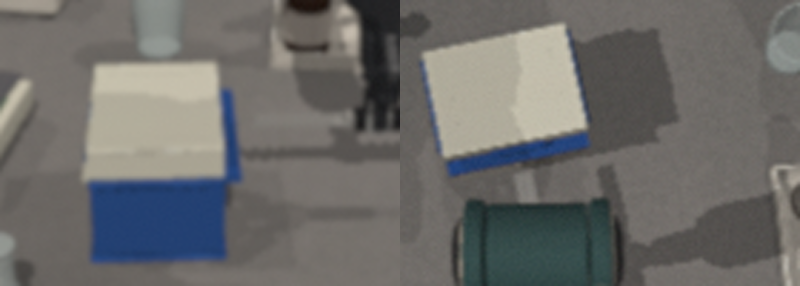

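The crop's right half shows the blade tip just in front of the flange, at about full-image pixel (304,210). The side half shows the blade as a thin light line in front of the flange, near (330,211). Next I'll check the lateral offset numerically.

```bash
python3 - <<'E'
from h import *
im=cv2.imread("pics/top5.png").sum(2)//3
print(im[206:221:2,294:314])
im=cv2.imread("pics/side5.png").sum(2)//3
print(im[204:220,318:350:2])
E
```

```text
[[ 72  67  69  65  68  69  71  71  67  60  64  67  67  62  57  61  60  65
   64  68]
 [ 77  79  87  86  85  85  88  91  81  75  76  78  73  71  74  84  88  88
   91 100]
 [ 93  91  89  89  91  93 100 104 110 112 117 115 104  94  90  90  90  90
   94 101]
 [ 95  91  89  90  90 100 113 121 125 124 125 123 112  94  90  91  91  93
   97 101]
 [ 93  91  91  90  90  95 107 122 125 121 124 124 115 101  89  89  92  92
  102 104]
 [ 93 101  99  95  92  90 101 119 123 122 123 125 121 112  92  92  96 100
  102 102]
 [ 92  94  96  93  93  90  99 110 122 125 123 127 126 117  98  92  96 103
  103 106]
 [ 85  86  86  88  86  85  86  99 114 114 116 117 115 113 104  95  93  97
   96  97]]
[[ 86  84 107 114 112 114 116 115 114 114 115 114 115 112  93  83]
 [ 89  83 107 113 113 115 117 116 116 114 115 113 116 116 101  87]
 [ 90  82 106 113 114 114 115 116 116 115 115 116 116 116 108  94]
 [ 94  81 106 114 114 115 115 115 117 116 116 116 117 118 116 105]
 [ 96  79 106 113 114 116 115 117 118 118 117 117 119 118 119 114]
 [ 94  78 105 114 114 116 118 118 120 120 119 120 120 120 120 119]
 [ 92  78 103 114 115 116 120 122 122 122 121 122 123 123 123 122]
 [ 92  75 101 113 113 115 121 122 123 123 123 123 123 123 124 124]
 [ 93  75  97 112 114 116 122 122 123 122 123 123 123 124 123 124]
 [ 96  71  93 112 115 117 120 120 120 121 121 121 121 120 121 121]
 [101  70  92 113 115 117 117 118 118 118 117 118 118 119 118 118]
 [107  70  91 113 115 116 116 115 115 116 115 116 116 117 116 116]
 [111  70  88 113 115 115 116 114 115 115 114 115 116 116 115 115]
 [116  70  86 113 115 115 115 114 115 115 114 115 116 115 115 115]
 [123  71  84 111 114 115 115 114 114 115 113 114 115 115 115 116]
 [126  69  82 110 114 115 115 114 114 115 113 114 115 115 115 117]]
```

The blade is about 4 mm off to −y and level as expected. I'll shift +3 mm, advance over the flange's rim, and lower until contact.

```bash
python3 drive.py '[[-8,3,0,0],[-9,0,0,0],[0,0,2,0],[0,0,2,0],[0,0,0,0],[0,0,0,0]]'; for k in 1; do python3 drive.py '[[0,0,0.7,0],[0,0,0.7,0],[0,0,0,0],[0,0,0,0]]' | egrep 'tcp|force'; python3 drive.py '[[0,0,0.7,0],[0,0,0.7,0],[0,0,0,0],[0,0,0,0]]' | egrep 'tcp|force'; done; python3 go.py 470 35 111
```

```text
time: 17.83
tcp_pos: [468.5, 37.4, 111.2]
orientation: [-0.107, 0.994, 0.0, -0.001]
force: [-0.8, -0.2, -0.2]
opening: 19.3
gripper_force: 117.9
tcp_pos: [468.8, 37.4, 110.3]
force: [0.1, -0.5, -0.6]
gripper_force: 117.9
tcp_pos: [468.9, 37.4, 108.9]
force: [0.7, -0.8, -0.4]
gripper_force: 117.9
t 18.5 tcp [468.9  37.4 108.9] yaw -167.67 F [ 0.7 -0.8 -0.4] open 19.2 tool delta [-0.6 -2.6 -2.1]
```

```bash
python3 drive.py '[[0,0,-2,0],[-2.5,0,0,0],[0,0,0,0],[0,0,0,0]]'| egrep 'tcp|force'; python3 drive.py '[[0,0,1,0],[0,0,1,0],[0,0,0,0],[0,0,0,0]]'| egrep 'tcp|force';python3 drive.py '[[0,0,0.7,0],[0,0,0.7,0],[0,0,0,0],[0,0,0,0]]'| egrep 'tcp|force'
```

```text
tcp_pos: [471.7, 38.0, 111.1]
force: [-0.1, 0.3, -0.7]
gripper_force: 117.9
tcp_pos: [471.3, 38.0, 108.8]
force: [-0.7, 0.9, -1.5]
gripper_force: 117.9
tcp_pos: [471.4, 38.0, 107.7]
force: [-2.3, -0.1, 2.2]
gripper_force: 118.2
```

The blade touches the flange at TCP z ≈ 108, as predicted. I'll raise 2.3 mm and slide in.

```bash
python3 drive.py '[[0,0,-2.5,0],[-3,0,0,0],[-3,0,0,0],[-3,0,0,0],[0,0,0,0],[0,0,0,0]]'| egrep 'tcp|force'; python3 drive.py '[[-3,0,0,0],[-3,0,0,0],[-2,0,0,0],[0,0,0,0],[0,0,0,0]]'| egrep 'tcp|force'
```

```text
tcp_pos: [480.4, 40.0, 109.9]
force: [-0.1, 0.4, -1.4]
gripper_force: 117.9
tcp_pos: [488.2, 41.7, 110.0]
force: [0.3, 1.1, -0.6]
gripper_force: 117.9
```

Inserted freely, tip at box x ≈ −54. Next I'll lift.

```bash
python3 drive.py '[[0,0,-2,0],[0,0,-2,0],[0,0,-2,0],[0,0,-2,0],[0,0,0,0],[0,0,0,0]]'| egrep 'tcp|force|orient'; python3 drive.py '[[0,0,-2,0],[0,0,-2,0],[0,0,-2,0],[0,0,-2,0],[0,0,-2,0],[0,0,0,0],[0,0,0,0]]'| egrep 'tcp|force|open'
python3 - <<'E'
from h import *
im=arm.grab_frame("side")[:,:,::-1];cv2.imwrite("pics/side6.png",im);cv2.imwrite("pics/c6.png",cv2.resize(im[150:270,240:400],(640,480),interpolation=cv2.INTER_CUBIC))
E
```

```text
tcp_pos: [487.9, 41.6, 118.0]
orientation: [-0.107, 0.994, 0.0, -0.0]
force: [0.2, -0.2, -3.9]
gripper_force: 117.6
tcp_pos: [488.1, 41.6, 128.3]
force: [1.6, 0.4, -2.7]
opening: 18.9
gripper_force: 117.5
```

View pics/c6.png

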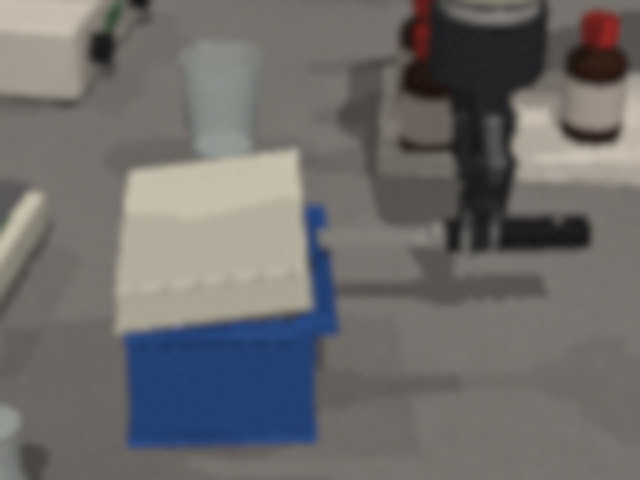

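The crop shows the lid open about 0.15 rad on the level blade, with the spatula firm in the grip and the blade at (320–440,236). I'll follow the lid's arc upward and forward.

```bash
python3 drive.py '[[-4,0,-3,0],[-5,0,-3,0],[-4,0,-7,0],[-4,0,-7,0],[-4,0,-7,0],[-4,0,-8,0],[0,0,0,0],[0,0,0,0]]'| egrep 'tcp|force|open'; python3 drive.py '[[-7,0,-7,0],[-7,0,-7,0],[-7,0,-7,0],[-7,0,-7,0],[-7,0,-7,0],[0,0,0,0],[0,0,0,0]]'| egrep 'time|tcp|force|open'
python3 - <<'E'
from h import *
s,p,M=tool();u=np.array([.9774,.2113]);print("tip rel hinge",(p[:2]-[715.1,87.7])@u+117.5,p[2]-17.5-91)
im=arm.grab_frame("side")[:,:,::-1];cv2.imwrite("pics/side7.png",im);cv2.imwrite("pics/c7.png",cv2.resize(im[110:270,220:400],(720,640),interpolation=cv2.INTER_CUBIC)[:600])
E
```

```text
tcp_pos: [514.7, 47.2, 164.9]
force: [0.7, 0.4, -1.2]
opening: 19.0
gripper_force: 118.0
time: 22.8
tcp_pos: [548.6, 54.7, 199.2]
force: [1.3, -0.1, -2.0]
opening: 18.9
gripper_force: 118.0
tip rel hinge -52.16405598630445 90.6678545878566
```

View pics/c7.png

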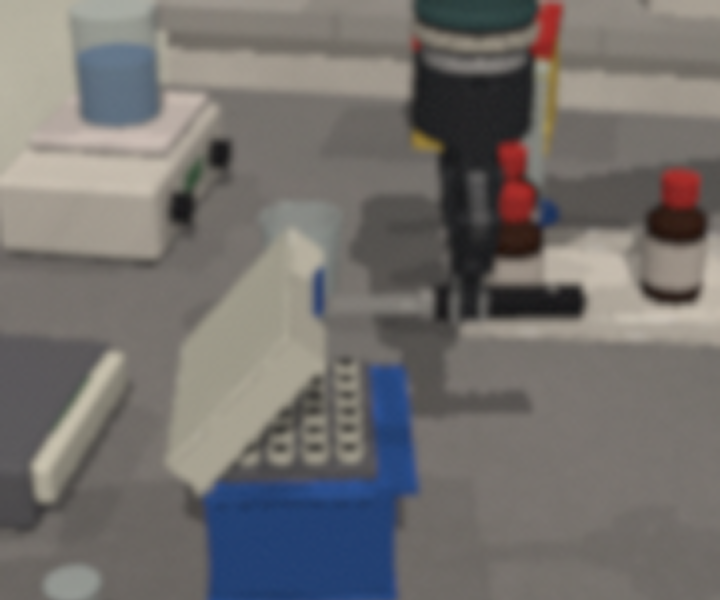

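The lid stands at about 0.9 rad on the blade, the spatula is still level, and the tips are exposed. I'll continue the arc.

```bash
python3 drive.py '[[-7,0,-3,0],[-7,0,-3,0],[-7,0,-3,0],[-7,0,-3,0],[-6,0,-3,0],[-7,0,-1,0],[-7,0,-1,0],[-7,0,0,0],[-6,0,0,0],[0,0,0,0]]'| egrep 'tcp|force|open'; python3 drive.py '[[-7,0,1,0],[-7,0,1,0],[-7,0,1.5,0],[-7,0,2.5,0],[-7,0,2.5,0],[-5,0,2,0],[0,0,0,0],[0,0,0,0]]'| egrep 'time|tcp|force|open'
python3 - <<'E'
from h import *
s,p,M=tool();u=np.array([.9774,.2113]);print("tip rel hinge",(p[:2]-[715.1,87.7])@u+117.5,p[2]-17.5-91)
im=arm.grab_frame("side")[:,:,::-1];cv2.imwrite("pics/side8.png",im);cv2.imwrite("pics/c8.png",cv2.resize(im[110:270,220:400],(720,640),interpolation=cv2.INTER_CUBIC)[:600])
E
```

```text
tcp_pos: [607.8, 67.8, 215.2]
force: [-0.2, -0.2, -2.1]
opening: 19.5
gripper_force: 118.5
time: 24.35
tcp_pos: [646.6, 76.3, 204.8]
force: [0.1, 0.3, 0.1]
opening: 19.3
gripper_force: 118.8
tip rel hinge 48.13861990912473 96.317061727326
```

View pics/c8.png

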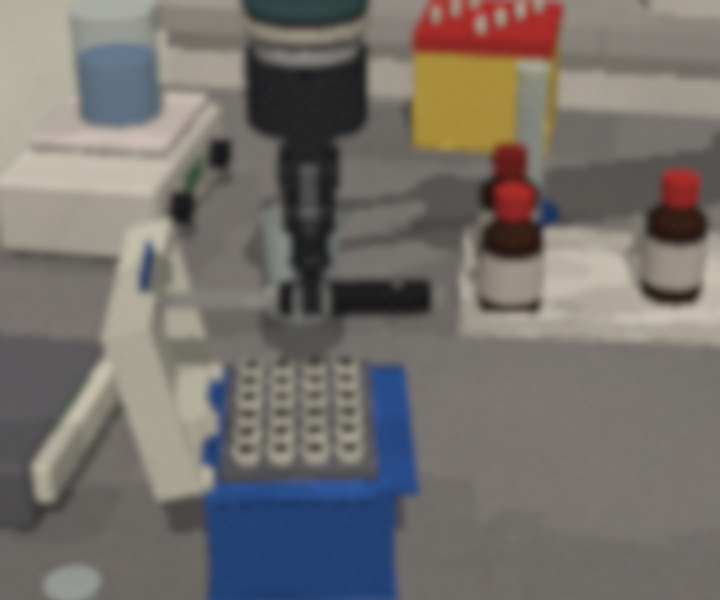

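The lid is past upright, leaning back at about 1.75 rad, with the blade clear below its front wall. I'll give it a small extra push and then withdraw along the blade.

```bash
python3 drive.py '[[-2,0,1,0],[-2,0,1,0],[0,0,0,0],[0,0,0,0]]'| egrep 'tcp|force|open'; python3 drive.py '[[6,0,0,0],[12,0,0,0],[20,0,0,0],[25,0,0,0],[25,0,0,0],[25,0,0,0],[25,0,0,0],[25,0,0,0],[22,0,0,0],[10,0,0,0]]'| egrep 'tcp|force|open'; python3 drive.py '[[0,0,0,0],[0,0,0,0]]' | egrep tcp;  python3 go.py 417.1 334.1 100
```

```text
tcp_pos: [649.5, 76.9, 202.9]
force: [-0.9, 0.3, -0.5]
opening: 19.2
gripper_force: 118.9
tcp_pos: [455.6, 34.8, 202.0]
force: [-0.2, 0.5, -1.6]
opening: 19.3
gripper_force: 118.9
tcp_pos: [459.1, 35.2, 203.0]
t 25.7333 tcp [459.1  35.2 203. ] yaw -167.69 F [-0.   1.4 -0.9] open 19.4 tool delta [-22.4 301.  103. ]
```

I've now viewed 11 pictures, one over the limit of 10, so I won't view any more and will check by numbers from here. Next, back to the mat.

```bash
python3 drive.py '[[0,15,0,0],[-2,30,0,0],[-2,30,0,0],[-2,30,0,0],[-2,30,0,0],[-2,30,0,0],[-3,30,0,0],[-3,30,0,0],[-3,30,0,0],[-3,30,0,0]]'|head -2; python3 drive.py '[[0,16,0,-0.02],[0,0,0,-0.02],[0,0,0,-0.022],[0,0,0,0],[0,0,0,0]]';  python3 go.py 417.1 334.1 31.5
python3 - <<'E'
from h import *
i=arm.camera_info("top");im=arm.grab_frame("top")[:,:,::-1];cv2.imwrite("pics/top9.png",im)
hsv=cv2.cvtColor(im,cv2.COLOR_BGR2HSV);m=((hsv[...,1]<60)&(hsv[...,2]>125)).astype(np.uint8);m[:145]=0;m[225:]=0;m[:,:260]=0;m[:,335:]=0
u=np.array([.9774,.2113]);v=np.array([-.2113,.9774])
for c in blobs(m,15)[:3]: print("white",cv2.boundingRect(c),cv2.contourArea(c))
for th in(1.5,1.6,1.7,1.8,1.9):
    P=[]
    for s,n in((0,30),(120,30),(120,0)):
        r=-s*np.cos(th)+n*np.sin(th);z=91+s*np.sin(th)+n*np.cos(th)
        for y in(-80,80): P.append(np.r_[np.array([715.1,87.7])+u*r+v*y,z])
    q=project(i,P).round(0).astype(int);print(th,"min row",q[:,1].min(),q.tolist())
E
```

```text
time: 26.57
tcp_pos: [420.3, 321.1, 202.7]
time: 26.98
tcp_pos: [416.4, 333.3, 202.3]
orientation: [-0.138, 0.99, -0.0, -0.0]
force: [-0.5, 0.1, -0.4]
opening: 19.3
gripper_force: 118.9
t 26.9833 tcp [416.4 333.3 202.3] yaw -164.18 F [-0.5  0.1 -0.4] open 19.3 tool delta [ -0.9   0.6 170.8]
white (269, 146, 48, 26) 326.0
white (261, 145, 18, 8) 91.5
1.5 min row 142 [[314, 151], [266, 162], [315, 142], [262, 153], [317, 152], [264, 163]]
1.6 min row 139 [[314, 152], [266, 162], [314, 139], [261, 150], [316, 148], [263, 159]]
1.7 min row 136 [[314, 152], [266, 162], [313, 136], [260, 146], [315, 145], [262, 156]]
1.8 min row 133 [[314, 152], [266, 162], [312, 133], [260, 143], [315, 141], [261, 152]]
1.9 min row 130 [[314, 153], [266, 163], [312, 130], [259, 141], [314, 138], [261, 149]]
```

```bash
python3 - <<'E'
import cv2
im=cv2.imread("pics/top9.png");a=cv2.imread("pics/top0.png")
for c in(270,280,300,308): print(c,im[126:166,c].sum(1)//3)
E
python3 drive.py '[[-0.5,0.6,15,0],[0,0,30,0],[0,0,30,0],[0,0,30,0],[0,0,25,0],[0,0,20,0],[0,0,8,0],[0,0,0,0],[0,0,0,0],[0,0,0,0]]';  python3 go.py 417.1 334.1 31.5
```

```text
270 [ 99  99  99  98  98 101  99  97 102  96  99  98  98  99 105 143 181 183
 180 179 181 181 181 174 142 118 114 113 113 114 113 113 115 114 116 114
 116 115 115 116]
280 [ 96  98  98  99 101 100  97  98 100 100  99  95 109 151 181 186 172 137
  87  64  96 110 116 112 115 113 115 115 114 114 112 114 118 113 117 116
 115 115 130 154]
300 [ 82  83  84  83  73  87 135 169 174 176 178 179 182 177 160 159 176 166
 131 115 113 113 114 114 113 113 118 125 127 132 152 164 166 164 163 163
 149 129  96  72]
308 [ 91  93  92  92  86  86 117 169 186 183 180 180 182 181 182 177 148 120
 113 115 111 115 125 124 117 118 125 133 149 164 164 164 164 164 150 100
  76  67  75  85]
time: 27.87
tcp_pos: [417.6, 335.3, 46.2]
orientation: [-0.138, 0.99, 0.001, 0.001]
force: [1.2, -0.2, -0.7]
opening: 19.4
gripper_force: 118.9
t 27.8667 tcp [417.6 335.3  46.2] yaw -164.15 F [ 1.2 -0.2 -0.7] open 19.4 tool delta [ 0.9 -1.  14.7]
```

The lid's outer edge lies at rows 141 and 132.5 in columns 270 and 308, which fits θ ≈ 1.8. I'll lower the spatula.

```bash
python3 drive.py '[[0,0,5,0],[0,0,4,0],[0,0,2,0],[0,0,0,0],[0,0,0,0]]'|egrep 'tcp|force'; python3 drive.py '[[0,0,1,0],[0,0,1,0],[0,0,0,0],[0,0,0,0]]'|egrep 'tcp|force'; python3 drive.py '[[0,0,0.7,0],[0,0,0.7,0],[0,0,0,0],[0,0,0,0]]'|egrep 'tcp|force'
```

```text
tcp_pos: [416.1, 334.6, 33.4]
force: [-0.6, -0.0, -0.5]
gripper_force: 118.9
tcp_pos: [416.3, 334.8, 31.6]
force: [-0.8, 1.2, -1.4]
gripper_force: 119.1
tcp_pos: [416.3, 334.8, 31.5]
force: [-3.3, -2.6, 9.8]
gripper_force: 120.5
```

Down with contact. I'll reduce the grip, open, rise, and check.

```bash
python3 drive.py '[[0,0,-0.7,0],[0,0,0,0],[0,0,0,0]]' - 20 |egrep 'tcp|force'; python3 drive.py '[[0,0,0,0],[0,0,0,0],[0,0,0,0],[0,0,0,0],[0,0,0,0],[0,0,0,0],[0,0,0,0]]' 60 |egrep 'tcp|force|open'; python3 drive.py '[[0,0,-5,0],[0,0,-10,0],[0,0,-25,0],[0,0,-35,0],[0,0,-35,0],[0,0,-35,0],[-20,0,-25,0],[-30,0,0,0],[-10,0,0,0],[0,0,0,0]]'; python3 drive.py '[[0,0,0,0],[0,0,0,0],[0,0,0,0]]' | egrep 'time|tcp|force'; python3 w.py pics/w10.png
python3 - <<'E'
from h import *
i=np.load("winfo.npy",allow_pickle=True).item();im=cv2.imread("pics/w10.png");hsv=cv2.cvtColor(im,cv2.COLOR_BGR2HSV)
print("pred handle ends",project(i,[[342,313,24],[438,340,24]]).round())
k=(hsv[...,2]<75);k[230:]=0;k=cv2.morphologyEx(k.astype(np.uint8),cv2.MORPH_OPEN,np.ones((5,5)))
for c in blobs(k,300)[:4]: print("dark",cv2.boundingRect(c),rect(i,c,24))
b=((hsv[...,2]>120)&(hsv[...,1]<60)).astype(np.uint8);b[245:]=0;b[:,:300]=0;b[:,370:]=0
for c in blobs(b,300)[:3]: print("blade",cv2.boundingRect(c),rect(i,c,15.2))
i=arm.camera_info("top");im=arm.grab_frame("top")[:,:,::-1];cv2.imwrite("pics/top11.png",im);hsv=cv2.cvtColor(im,cv2.COLOR_BGR2HSV)
m=((hsv[...,0]<8)|(hsv[...,0]>172))&(hsv[...,1]>130)&(hsv[...,2]>60)
for c in blobs(m[:300,380:500],8): print("cap",np.array(cv2.boundingRect(c))+[380,0,0,0])
for c in(270,308): print(c,im[126:150,c].sum(1)//3)
E
```

```text
tcp_pos: [416.3, 334.8, 31.5]
force: [-2.3, -1.8, 7.1]
gripper_force: 119.7
tcp_pos: [416.2, 334.6, 30.7]
force: [-0.8, -0.1, 0.5]
opening: 60.2
gripper_force: 0.0
time: 30.62
tcp_pos: [476.4, 351.9, 202.8]
orientation: [-0.138, 0.99, 0.001, 0.002]
force: [-0.1, -0.2, -0.3]
opening: 60.3
gripper_force: 0.0
time: 30.87
tcp_pos: [472.4, 350.4, 199.7]
force: [-0.7, -0.3, 0.5]
gripper_force: 0.0
pred handle ends [[317.  26.]
 [317. 146.]]
dark (305, 28, 26, 117) [389.9 326.6  96.9  21.2  14.6]
blade (305, 145, 23, 93) [484.  351.3  94.7  20.7  14.9]
blade (347, 169, 23, 76) [487.9 396.7  79.1  22.9  18.4]
cap [435 207  13  12]
cap [405 210  13  13]
cap [425 256  12  12]
270 [101 101 101  99 101 102  99  96  99 100  99 101  99  99 104 144 181 185
 180 180 181 183 184 177]
308 [ 93  90  93  91  91  84 117 174 187 185 183 181 182 184 183 180 149 119
 113 114 115 117 128 128]
```

The spatula is flat on the mat at its old place, the lid is unmoved at about 1.8 rad, and all caps are where they were. Handing in.

```bash
python3 -c "
from plant import arm
print(arm.job_done())"
```

```text
the job is handed in; nothing more can be done
None
```

Job handed in at about 31 s with no verdict returned: the bottle stands in the tray, the spatula levered the lid open to about 1.8 rad and lies flat on its mat again, but I viewed 11 pictures against the limit of 10.

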